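# Tuck a flashing strip under the lapped shingle and hold it flat

### The arm

A 6-joint arm with a two-finger parallel gripper is mounted at the origin on a cart in front of the work surface, level with it; the furniture and walls round the work are solid. World frame = base frame: x ahead of the robot, y to its left, z up, the work surface at z = 0. Lengths are in m, angles in rad, forces in N, time in s.
With the tool pointing down it reaches from about 0.35 to 0.775 m from the base axis. Payload 5.5 kg.
Tool frame: the origin (TCP) lies midway between the tips of the shut fingers; the grasp point (between the pads) lies 19 mm behind it; z points along the fingers, y is the line along which they close (so a half turn about z gives the same grasp; the last joint's range is limited). The gripper opens to 85 mm and grips with 20 to 120 N. Pads are 22 mm wide; open, the fingers measure 114 mm over their backs; the gripper's body (76 mm by 85 mm) begins 54 mm behind the grasp point. The pads swing forward as they close: fully open they stand 13 mm farther back than shut.
Start: joints at [1.011, 0.313, 0.046, 1.304, 0, 1.431], TCP at [0.234, 0.525, 0.231] pointing down, gripper open.
Joint ranges: [-2.76, 2.76], [-0.86, 1.69], [-1.03, 1.26], [-2.2, 2.34], [-1.47, 1.5], [-3.14, 3.14]. Speed limits (rad/s): [2.57, 2.57, 3.14, 3.14, 3.14, 3.14].

### API

Orientations are given as a unit quaternion [w, x, y, z].
In Python, from workcell import telemetry, imaging, env gives the robot as it stands. The module is installed in compiled form; this text tells all that it offers.
- The arm moves only by the tool step_arm, never from a script. Its argument "moves" is a list of rows, each a list of 3 entries, a list of its own where there are three numbers: the shift along the tool's x, y, z in mm, then the turn, a rotation vector about the tool's x, y, z in rad, then the finger opening in mm, from 0 to 85.4. A call has 1 to 8 rows; each row is the pose to reach, as a shift and turn from the pose commanded when the call began, along the tool's axes at that moment; what a row does not reach only later rows make up. A row lasts 1/12 s, in which the tool goes at most 41.7 mm and 7.16 degrees, less where a joint would pass 70% of its speed; a pose out of reach is approached as far as the arm can. A call with a gripper value outside its range is refused whole. The fingers move at their own pace and stop on an object; "grip_force" is the grip in N (left out, the last holds). Time passes only in rows, so rows that repeat a pose let the fingers close. It gives the time, the measured TCP pose, the force, the opening and the grip force at its end, in the units of the state.
- telemetry.get_state(): the state, without advancing time (a new reading comes with each control period).
- imaging.read_camera(name): name is "scene" or "top" or "wrist"; returns the picture (400x640x3 uint8, red, green, blue); there is no depth.
- imaging.camera_params(name): a dict with "camera_matrix" (3x3 intrinsics, pixels), "pose" (4x4, takes a point from camera to world coordinates). Camera axes: x right, y up, looking along -z (the intrinsics and any distortion apply to the point x, -y, -z); pixel columns grow to the right and rows downward; lengths in m; the calibration is good to about 2 mm. The wrist camera is an equidistant fisheye: a pixel r from the principal point sees the ray r / f radians off the axis. A picture is of the moment at which its call begins: read the wrist's pose just before it. camera_params takes no time and is no camera call; for the wrist camera it gives the pose at the moment of the call.
- env.hand_in(): hands the job in; it is judged then, once.
The state is a dict: "clock": time; "joint_pos": joint angles; "qvel": joint speeds; "tau": joint torques, N m; "tcp_pos": TCP position; "orientation": TCP orientation; "wrist_force": force on the tool from outside, world axes, zero at the start; "ft_torque": the same for the moment, N m; "finger_gap": finger opening in m; "grip_force": force on a finger pad.
Only numpy, scipy, OpenCV 4.12 (cv2) and the standard library are available. Lean on these libraries where they do the work, as an engineer would, in place of code of your own. Each camera call takes 0.05 s, during which the arm holds its last target. There are 200 camera calls.

### The job

First clear the roof sample board: hang the wooden-gripped lap gauge by its eye on the red-footed tool post and let go of it. Then take the aluminium flashing strip by its upstand and, without lifting the dark shingle, slide the strip's thin edge in under the shingle's free lip, square and centred to it, until the blue line is at the lip. Finish while still gripping the strip and pressing it flat and firmly (about 10 N) on the board, and leave the patch tin, hex key set and oil bottle alone.

Things in the scene. Friction and masses are not known exactly. Their poses are not given: they have to be found in the camera images.
- roof_board: Fixed plywood board, 205 (x, from -125 to +80) x 180 (y) x 16 mm, lying on the bench; origin on its underside straight below the middle of the free lip, its x points away from the free lip towards the shingle's hinge (away from the robot, give or take the yaw). Its bare near half (x below 0) is where the strip goes. At its far end stand a batten (from x = +54 mm, 9 mm high, all across) and a fixed grey shingle course, top 35 mm above the bench.
- lap_lip (a point): Point on the board's top face (16 mm above the bench) straight below the middle of the shingle's free lip; axes as the board's. The lip runs 160 mm along y. The strip goes in along +x; the clear space under the lip is 9 mm high and 54 mm deep.
- shingle (a joint): Lapped dark-grey shingle 60 (x) x 160 (y) x 5 mm, 120 g, hinged at its far edge 60 mm beyond the lip; 0 = lying in place on the batten, its underside 9 mm above the board; grows (rad) as the lip is lifted; it falls back by its own weight.
- flashing_grip (a point): Aluminium flashing strip (loose, 150 g), lying on the bench at the start: a flat sheet 85 (x) x 130 (y) x 4 mm with an upstand along its near edge: a wall 10 mm thick (x), 130 mm long (y), top 34 mm above the strip's underside. This point is the middle of the upstand, 17 mm above the underside. The strip's x points from the upstand to its thin far edge, 76 mm away. A blue line runs along y on the sheet 25 mm short of the far edge, 51 mm from this point.
- flashing_edge (a point): Middle of the strip's thin far edge (the last 8 mm are 2.5 mm thick), at the underside; axes as the strip's.
- gauge_grip (a point): Lap gauge (loose, 140 g), at the start lying flat on the board: a steel plate 110 (x) x 30 (y) x 6 mm with a wooden grip block 50 (x) x 18 (y) x 30 mm on top. This point is the middle of the block, 21 mm above the plate's underside; x points from the block to the eye.
- gauge_eye (a point): Centre of the gauge's eye, a hole through the plate 18 mm in diameter, 55 mm from gauge_grip along the gauge's x and 3 mm above the plate's underside.
- post_tip (a point): Top centre of the fixed tool post: upright steel pin 10 mm in diameter with a tapered tip, top 56 mm above the bench, on a red round foot 56 mm in diameter and 6 mm high. The hung gauge rests on the foot and may tip until its grip end touches the bench. A fixed blue bench vice (under 0.2 m high) stands beyond and between board and post: carry things over well above it, or in front of it.
- patch_tin: Bystander: flat red tin 57x92x20 mm, origin at the centre of its underside.
- hex_key_set: Bystander: red folding hex key set 30x90x22 mm, origin at the centre of its underside.
- lube_bottle: Bystander: green oil bottle with red tip, 42 mm in diameter, 123 mm high, origin at the centre of its underside.

How it is judged:
On the way, in this order (a step that is already met when the one before it is completed fails the run):
1. the gauge hangs by its eye on the tool post, let go (horizontal distance between gauge_eye and post_tip below 0.008 m and z of gauge_eye in the frame of post_tip below -0.03 m and contact force between the fingers and lap_gauge below 0.05 N and angle between gauge_eye's own z axis and vertical below 0.35 rad), for 0.2 s.
2. the strip's thin edge is under the shingle's lip (x of flashing_edge in the frame of lap_lip above 0.012 m and z of flashing_edge in the frame of lap_lip between -0.004 and 0.008 m), for 0.1 s.
At the end, for the whole second after the job is handed in: Strip edge 15-35 mm under the lip, within 12 mm of its middle, 0.1 rad of square, flat (tilt under 0.05 rad, edge within 4 mm of board), at rest, gripped, pressed on the board with over 5 N; shingle under 0.03 rad; gauge eye on the post (within 8 mm of its axis, 30 mm or more below its tip) (horizontal distance between gauge_eye and post_tip below 0.008 m and z of gauge_eye in the frame of post_tip below -0.03 m and x of flashing_edge in the frame of lap_lip between 0.015 and 0.035 m and y of flashing_edge in the frame of lap_lip between -0.012 and 0.012 m and z of flashing_edge in the frame of lap_lip between -0.004 and 0.004 m and angle between the x axis of flashing_edge and the x axis of lap_lip, either way round below 0.1 rad and angle between flashing_edge's own z axis and vertical below 0.05 rad and value of joint shingle below 0.03 rad and linear speed of flashing below 0.01 m/s and contact force between flashing and roof_board above 5 N and contact force between the fingers and flashing above 2 N); the arm keeps its last pose, push and grip.
It fails at once if the shingle is lifted (over 0.1 rad, some 6 mm at the lip) (value of joint shingle above 0.1 rad).
It fails at once if a bystander is moved more than 20 mm (distance of any of patch_tin, hex_key_set, lube_bottle from where it was at the start of the episode above 0.02 m).
It also fails if it takes over 72 s, if anything falls off the work surface, if the arm or the gripper's body presses on something with over 40 N, if the wrist force passes 120 N, or if a joint passes its speed limit or range.

## Working session

There is one attempt and no reset: what is moved stays moved. The work goes in short steps, Python scripts to look and compute and a tool call to move; the robot and the scene stay as the last step left them, time stands still between calls to the robot, and variables do not carry over. Pictures are saved under pics/ and viewed, at most 10 in all, crops included, and the job is handed in when it is done.

Besides the shell and the picture viewer there is one more tool, called in YAML: its name, and indented under it one key for each argument. step_arm: Moves the arm, as the interface text tells. Its arguments: {"type":"object","properties":{"moves":{"type":"array"},"grip_force":{"type":"number"}},"required":["moves"]}

```bash
mkdir -p pics
cat > h.py <<'E'
import numpy as np, cv2
from workcell import telemetry, imaging, env
from scipy.spatial.transform import Rotation as R
def ray(cam,u,v,P=None):
    p=P or imaging.camera_params(cam); K=np.array(p['camera_matrix']); T=np.array(p['pose'])
    x=(u-K[0,2])/K[0,0]; y=(v-K[1,2])/K[1,1]
    if cam=='wrist':
        r=np.hypot(x,y); s=np.sin(r)/r if r>1e-9 else 1; d=np.array([x*s,-y*s,-np.cos(r)])
    else: d=np.array([x,-y,-1])
    return T[:3,3],T[:3,:3]@d
def px(cam,u,v,z,P=None):
    o,d=ray(cam,u,v,P); return o+d*(z-o[2])/d[2]
def save(cam,name):
    im=imaging.read_camera(cam); cv2.imwrite(f'pics/{name}.png',im[...,::-1]); return im
E
python3 - <<'E'
from h import *
a=save('top','top0'); b=save('scene','scene0')
cv2.imwrite('pics/both.png',np.vstack([cv2.resize(a,(480,300),interpolation=3),cv2.resize(b,(480,300),interpolation=3)])[...,::-1])
for c in('top','scene'):
    p=imaging.camera_params(c);print(c,p)
print(telemetry.get_state())
E
```

```text
top {'camera_matrix': array([[401.33479236,   0.        , 320.04686404],
       [  0.        , 401.33479236, 196.27773383],
       [  0.        ,   0.        ,   1.        ]]), 'pose': array([[ 0.00293164,  0.99682031, -0.07962833,  0.48478237],
       [-0.99995074,  0.00367733,  0.00921958,  0.00708378],
       [ 0.00948309,  0.07959738,  0.99678199,  1.13176824],
       [ 0.        ,  0.        ,  0.        ,  1.        ]])}
scene {'camera_matrix': array([[424.54212213,   0.        , 329.47251636],
       [  0.        , 424.54212213, 198.20056703],
       [  0.        ,   0.        ,   1.        ]]), 'pose': array([[ 0.81940606,  0.43024298, -0.37876732,  0.17715967],
       [-0.57300833,  0.63248774, -0.52117245, -0.57749136],
       [ 0.0153349 ,  0.64408869,  0.76479709,  0.91475289],
       [ 0.        ,  0.        ,  0.        ,  1.        ]])}
{'clock': 0.1, 'joint_pos': array([1.01142808e+00, 3.13910577e-01, 4.50613370e-02, 1.30362954e+00,
       3.05722991e-05, 1.43116444e+00]), 'qvel': array([ 0.00139833, -0.00177918,  0.0014591 , -0.00073165,  0.00067509,
        0.00028647]), 'tau': array([ 2.33811727e-03, -4.81726170e+01,  2.99243939e+01,  1.27848261e-02,
       -1.85778595e-04, -5.46430272e-06]), 'tcp_pos': array([0.23408264, 0.52466779, 0.23049366]), 'orientation': array([-3.02420915e-04,  2.08330917e-01,  9.78058036e-01, -7.85132959e-04]), 'wrist_force': array([ 1.01860331, -0.49573778, -0.18653538]), 'ft_torque': array([ 0.01298491, -0.00745061,  0.00413728]), 'grip_force': 0.0, 'finger_gap': 0.0854440085917045}
```

View pics/top0.png

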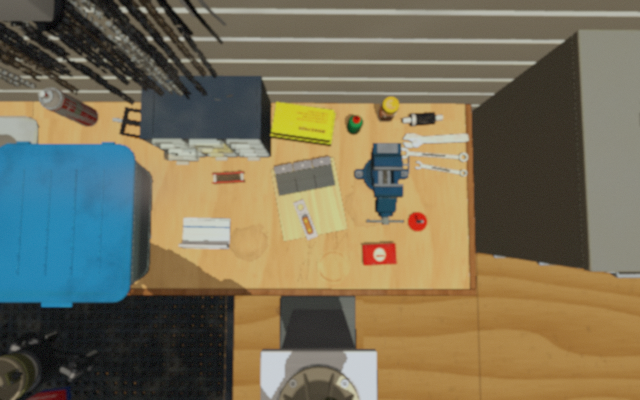

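View pics/scene0.png

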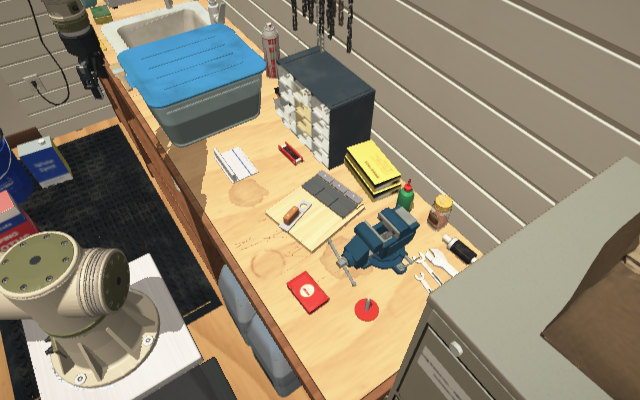

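The top view shows the board at about (310,198), the gauge at (304,215), the strip at (205,233), the post at (417,222) and the tin at (379,254). I'll enlarge crops to read them more closely.

Run:
```python
import cv2
a=cv2.imread('pics/top0.png')[145:275,173:438]; cv2.imwrite('pics/tc.png',cv2.resize(a,None,fx=3,fy=3,interpolation=cv2.INTER_CUBIC))
b=cv2.imread('pics/scene0.png')[140:330,205:395]; cv2.imwrite('pics/sc.png',cv2.resize(b,None,fx=3.1,fy=3.1,interpolation=cv2.INTER_CUBIC))
```

```text
(no output)
```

View pics/tc.png

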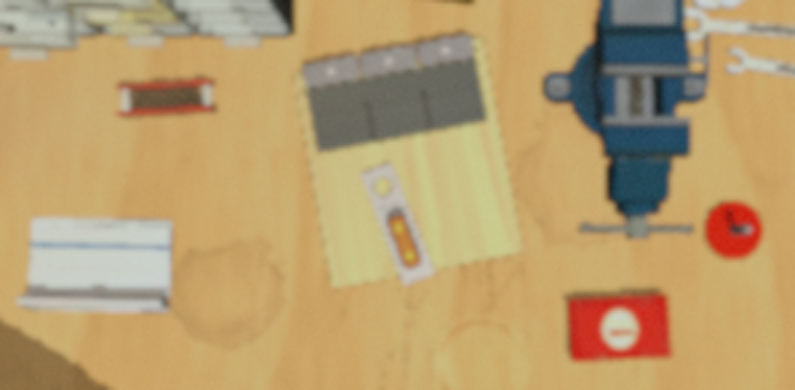

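The crop shows, in crop pixels:
- Gauge: eye (381,187), block (402,238), plate ends (374,168) and (417,279).
- Lip: (318,151) to (485,120).
- Board near corners: (332,288) and (520,252).
- Strip: far edge (31,219) to (171,220), blue line (31,245) to (171,247).
- Post foot: (733,230).

Run:
```python
from h import *
P=imaging.camera_params('top')
L=dict(eye=(381,187,.02),block=(402,238,.052),pl1=(374,168,.022),pl2=(417,279,.022),lipL=(318,151,.030),lipR=(485,120,.030),bnL=(332,288,.016),bnR=(520,252,.016),
sfL=(31,219,.003),sfR=(171,220,.003),sbL=(31,245,.004),sbR=(171,247,.004),snL=(17,300,.034),snR=(166,302,.034),foot=(733,230,.006),tip=(741,229,.056),vice=(637,235,.1))
for k,(u,v,z) in L.items(): print(k,px('top',(u+.5)/3-.5+173,(v+.5)/3-.5+145,z,P).round(4))
for q in((.45,0,.0),):pass
```

```text
eye [0.5436 0.0532 0.02  ]
block [0.4963 0.0328 0.052 ]
pl1 [0.561  0.0597 0.022 ]
pl2 [0.4591 0.0195 0.022 ]
lipL [0.5759 0.1108 0.03  ]
lipR [ 0.6051 -0.0425  0.03  ]
bnL [0.4505 0.0978 0.016 ]
bnR [ 0.4841 -0.0755  0.016 ]
sfL [0.5134 0.3803 0.003 ]
sfR [0.5129 0.2499 0.003 ]
sbL [0.4892 0.3792 0.004 ]
sbR [0.4878 0.2491 0.004 ]
snL [0.4396 0.3805 0.034 ]
snR [0.4381 0.2462 0.034 ]
foot [ 0.5052 -0.2757  0.006 ]
tip [ 0.5052 -0.2703  0.056 ]
vice [ 0.4989 -0.1696  0.1   ]
```

View pics/sc.png

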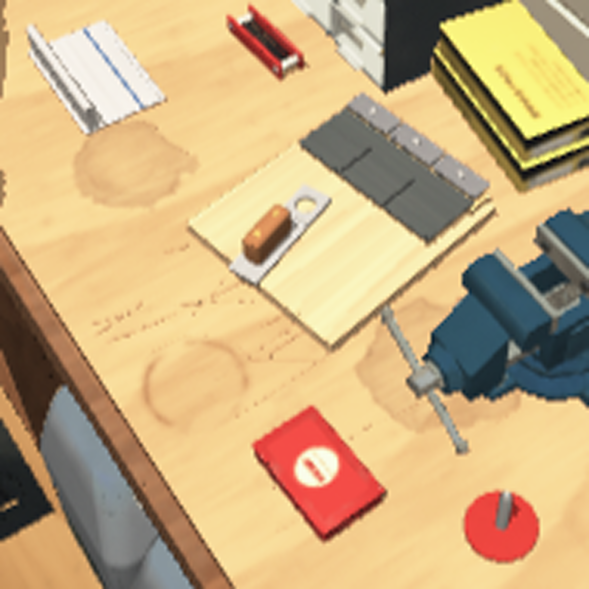

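Sizes agree with the given ones: plate 109.5 mm, board 125 mm, strip 130 mm. The estimates are gauge yaw about 21.5°, board yaw about 10.8° and strip yaw about 0. Next I'll raise the arm and move above the gauge.

```bash
cat >> h.py <<'E'
def goal(x,y,z,yaw,p=None,R0=None):
    s=telemetry.get_state(); p=s['tcp_pos'] if p is None else np.array(p)
    if R0 is None:
        w,a,b,c=s['orientation']; R0=R.from_quat([a,b,c,w])
    h=np.radians(yaw)/2; R1=R.from_quat([np.cos(h),np.sin(h),0,0])
    print('shift',R0.inv().apply(np.array([x,y,z])-p).__mul__(1000).round(1),'rot',(R0.inv()*R1).as_rotvec().round(4),'t',round(s['clock'],2),'tcp',s['tcp_pos'].round(4),'F',s['wrist_force'].round(1)); return R1
E
python3 - <<'E'
from h import *
goal(.4935,.033,.25,201.5)
p=imaging.camera_params('wrist');print(p)
print(px('top',150,300,.2),px('top',135,300,.2),px('top',135,150,.2))
E
```

```text
shift [-437.3 -343.3  -19.1] rot [-0.0015 -0.0009 -0.795 ] t 0.1 tcp [0.2341 0.5247 0.2305] F [ 1.  -0.5 -0.2]
{'camera_matrix': array([[309.70691629,   0.        , 315.19150488],
       [  0.        , 309.70691629, 197.47267864],
       [  0.        ,   0.        ,   1.        ]]), 'pose': array([[ 0.4070875 , -0.87326889, -0.26773346,  0.16546915],
       [ 0.91338637,  0.3884797 ,  0.12169167,  0.55651459],
       [-0.00226054, -0.29408325,  0.95577713,  0.37372641],
       [ 0.        ,  0.        ,  0.        ,  1.        ]])}
[0.32127109 0.38431947 0.2       ] [0.32122788 0.41827151 0.2       ] [0.66627446 0.43189418 0.2       ]
```

step_arm:
  moves:
    - [[0,0,-40],[0,0,0],85]
    - [[0,0,-80],[0,0,0],85]
    - [[0,0,-100],[0,0,0],85]
    - [[0,0,-100],[0,0,0],85]

```text
clock: 0.43
tcp_pos: [0.2352, 0.5264, 0.3365]
orientation: [0.001, 0.208, 0.978, 0.004]
wrist_force: [-0.6, -0.5, -0.1]
finger_gap: 0.0852
grip_force: 0.0
```

step_arm:
  moves:
    - [[-437,-343,30],[0,0,-0.795],85]
    - [[-437,-343,30],[0,0,-0.795],85]
    - [[-437,-343,30],[0,0,-0.795],85]
    - [[-437,-343,30],[0,0,-0.795],85]
    - [[-437,-343,30],[0,0,-0.795],85]
    - [[-437,-343,30],[0,0,-0.795],85]
    - [[-437,-343,30],[0,0,-0.795],85]
    - [[-437,-343,30],[0,0,-0.795],85]

```text
clock: 1.1
tcp_pos: [0.3774, 0.2542, 0.3142]
orientation: [-0.0, -0.189, 0.982, 0.0]
wrist_force: [1.2, 1.1, 0.2]
finger_gap: 0.0848
grip_force: 0.0
```

```bash
python3 -c "
from h import *
goal(.4935,.033,.25,201.5)"
```

```text
shift [ -25.6 -248.5   64.1] rot [ 0.0003 -0.0008  0.0055] t 1.1 tcp [0.3774 0.2542 0.3142] F [1.2 1.1 0.2]
```

step_arm:
  moves:
    - [[-25,-248,64],[0,0,0.005],85]
    - [[-25,-248,64],[0,0,0.005],85]
    - [[-25,-248,64],[0,0,0.005],85]
    - [[-25,-248,64],[0,0,0.005],85]
    - [[-25,-248,64],[0,0,0.005],85]
    - [[-25,-248,64],[0,0,0.005],85]
    - [[-25,-248,64],[0,0,0.005],85]
    - [[-25,-248,64],[0,0,0.005],85]

```text
clock: 1.77
tcp_pos: [0.4916, 0.0317, 0.2489]
orientation: [-0.002, -0.182, 0.983, 0.0]
wrist_force: [-1.1, -0.2, -0.5]
finger_gap: 0.0847
grip_force: 0.0
```

Run:
```python
from h import *
import pickle
goal(.4935,.033,.25,201.5)
P=imaging.camera_params('wrist'); pickle.dump(P,open('w1.pkl','wb'))
a=save('wrist','w1'); cv2.imwrite('pics/w1b.png',cv2.resize(a,(800,500),interpolation=cv2.INTER_CUBIC)[...,::-1])
```

```text
shift [-2.2  0.6 -1.1] rot [ 0.0014 -0.003  -0.0098] t 1.77 tcp [0.4916 0.0317 0.2489] F [-1.1 -0.2 -0.5]
```

View pics/w1b.png

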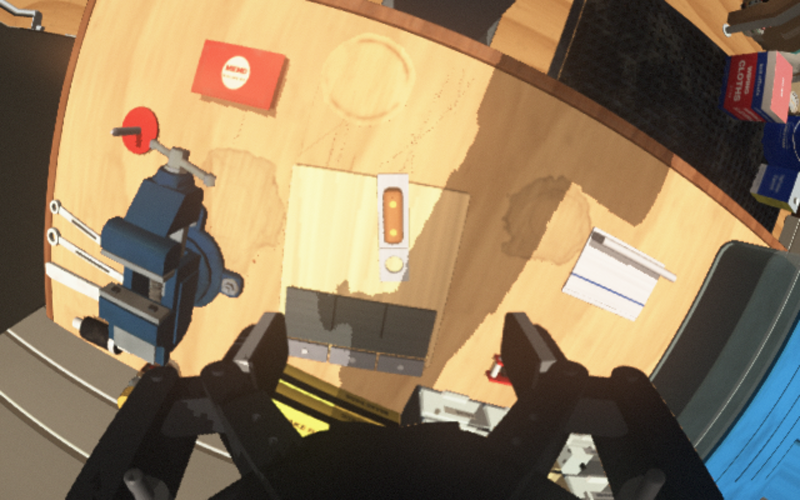

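The wrist picture, at 1.25x, shows the gauge aligned with the tool. Eye (394,264), plate ends (393,174) and (393,282), block top (393,216), lip (287,288) to (437,311), board near corners (294,165) and (470,195), post foot (140,131) with tip (113,132).

Run:
```python
from h import *
import pickle
P=pickle.load(open('w1.pkl','rb'))
L=dict(eye=(394,264,.02),block=(393,216,.052),pl1=(393,174,.022),pl2=(393,282,.022),lipA=(287,288,.030),lipB=(437,311,.030),bnA=(294,165,.016),bnB=(470,195,.016),
sf1=(563,289,.003),sf2=(638,320,.003),sb1=(573,265,.004),sb2=(646,303,.004),sn1=(593,233,.034),sn2=(675,278,.034),foot=(140,131,.006),tip=(113,132,.056),base=(141,130,.006))
for k,(u,v,z) in L.items(): print(k,px('wrist',(u+.5)/1.25-.5,(v+.5)/1.25-.5,z,P).round(4))
```

```text
eye [0.5444 0.0531 0.02  ]
block [0.4915 0.0318 0.052 ]
pl1 [0.4591 0.0194 0.022 ]
pl2 [0.5625 0.0589 0.022 ]
lipA [ 0.6062 -0.0427  0.03  ]
lipB [0.5738 0.1125 0.03  ]
bnA [ 0.4848 -0.0757  0.016 ]
bnB [0.4511 0.0983 0.016 ]
sf1 [0.5096 0.2516 0.003 ]
sf2 [0.5111 0.3866 0.003 ]
sb1 [0.4787 0.2482 0.004 ]
sb2 [0.4857 0.3832 0.004 ]
sn1 [0.4343 0.2349 0.034 ]
sn2 [0.4376 0.3804 0.034 ]
foot [ 0.5058 -0.2728  0.006 ]
tip [ 0.5051 -0.2736  0.056 ]
base [ 0.5043 -0.2716  0.006 ]
```

```bash
python3 -c "
from h import *
goal(.4925,.0325,.027,201.2)"
```

```text
shift [ -1.7  -1.6 222.7] rot [ 0.0017 -0.0025 -0.0026] t 1.82 tcp [0.491  0.0332 0.2497] F [ 0.4  1.1 -0.3]
```

step_arm:
  moves:
    - [[-1,-1,170],[0,0,0],60]
    - [[-1,-1,170],[0,0,0],60]
    - [[-1,-1,170],[0,0,0],60]
    - [[-1,-1,170],[0,0,0],60]
    - [[-1,-1,195],[0,0,0],60]
    - [[-1,-1,210],[0,0,0],60]
    - [[-1,-1,222],[0,0,0],60]
    - [[-1,-1,222],[0,0,0],60]

```text
clock: 2.48
tcp_pos: [0.49, 0.0355, 0.0268]
orientation: [-0.002, -0.185, 0.983, 0.001]
wrist_force: [-1.0, -0.0, 0.6]
finger_gap: 0.0602
grip_force: 0.0
```

step_arm:
  moves:
    - [[0,0,0],[0,0,0],40]
    - [[0,0,0],[0,0,0],20]
    - [[0,0,0],[0,0,0],8]
    - [[0,0,0],[0,0,0],8]
    - [[0,0,0],[0,0,0],8]
    - [[0,0,0],[0,0,0],8]
    - [[0,0,0],[0,0,0],8]
    - [[0,0,0],[0,0,0],8]
  grip_force: 60

```text
clock: 3.15
tcp_pos: [0.4942, 0.0336, 0.0306]
orientation: [0.002, -0.184, 0.983, -0.0]
wrist_force: [-1.0, 0.7, 7.0]
finger_gap: 0.0164
grip_force: 59.6
```

step_arm:
  moves:
    - [[0,0,-10],[0,0,0],8]
    - [[0,0,-40],[0,0,0],8]
    - [[0,0,-80],[0,0,0],8]
    - [[0,0,-120],[0,0,0],8]
    - [[0,0,-160],[0,0,0],8]
    - [[0,0,-200],[0,0,0],8]
    - [[0,0,-225],[0,0,0],8]
    - [[0,0,-225],[0,0,0],8]

```text
clock: 3.82
tcp_pos: [0.4956, 0.0331, 0.2611]
orientation: [0.005, -0.184, 0.983, -0.002]
wrist_force: [0.9, -0.1, -2.1]
finger_gap: 0.0168
grip_force: 58.9
```

Run:
```python
from h import *
import pickle
for i in range(4):
    goal(.466,-.315,.26,225)
    P=imaging.camera_params('wrist')
    if i==0: pickle.dump(P,open('w2.pkl','wb'))
    a=imaging.read_camera('wrist')
    if i==0: cv2.imwrite('pics/w2.png',cv2.resize(a,(800,500),interpolation=cv2.INTER_CUBIC)[...,::-1])
```

```text
shift [ 153.5 -313.9    1.1] rot [-0.007   0.0088 -0.4153] t 3.82 tcp [0.4956 0.0331 0.2611] F [ 0.9 -0.1 -2.1]
shift [ 152.6 -314.3   -2.1] rot [-0.0045  0.0057 -0.4153] t 3.87 tcp [0.4946 0.0332 0.2579] F [ 0.5  0.2 -1.8]
shift [ 151.5 -314.9   -4.6] rot [-0.0018  0.0023 -0.4153] t 3.92 tcp [0.4934 0.0333 0.2554] F [-1.   0.1 -2.9]
shift [ 150.7 -315.3   -6.3] rot [ 2.000e-04 -1.000e-04 -4.154e-01] t 3.97 tcp [0.4925 0.0334 0.2538] F [-0.8 -0.4 -2.6]
```

View pics/w2.png

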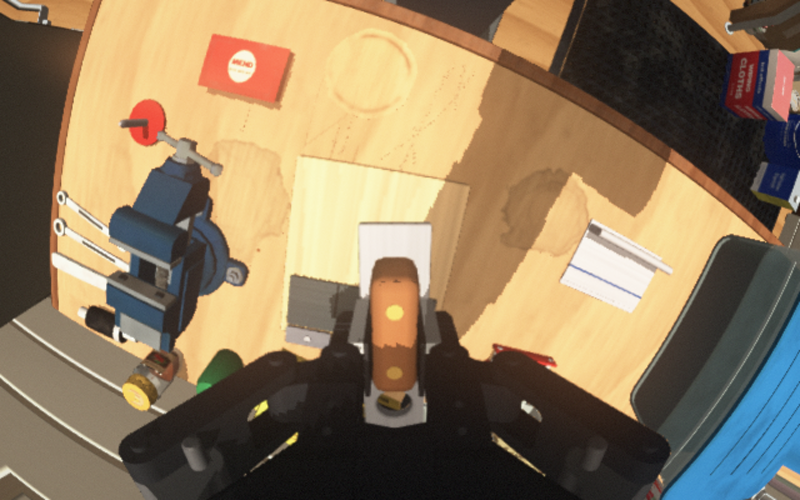

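The gauge is held straight in the fingers. Plate end mids are at (395,223) and (393,424), and the eye is near (393,402), partly hidden by the block. I'll work out the eye's offset in the tool frame.

Run:
```python
from h import *
import pickle
P=pickle.load(open('w2.pkl','rb'))
# pose at picture: first state, R from measured
T=np.array([.4956,.0331,.2611]); R0=R.from_quat([-.184,.983,-.002,.005])
for dz in(-.008,-.004,0.):
  for k,(u,v) in dict(end=(395,223),l=(359,224),r=(431,223),far=(393,424),eye=(393,402)).items():
    q=px('wrist',(u+.5)/1.25-.5,(v+.5)/1.25-.5,T[2]+dz,P); print(dz,k,(R0.inv().apply(q-T)*1000).round(1))
goal(.466,-.315,.26,225)
```

```text
-0.008 end [38.6  1.4  7.6]
-0.008 l [ 38.2 -13.1   7.7]
-0.008 r [38.6 15.8  7.6]
-0.008 far [-68.2   0.5   8.6]
-0.008 eye [-52.6   0.5   8.5]
-0.004 end [39.6  1.4  3.6]
-0.004 l [ 39.2 -12.7   3.7]
-0.004 r [39.6 15.4  3.6]
-0.004 far [-64.4   0.5   4.6]
-0.004 eye [-49.2   0.5   4.4]
0.0 end [40.5  1.3 -0.4]
0.0 l [ 40.1 -12.4  -0.3]
0.0 r [40.6 15.  -0.5]
0.0 far [-60.6   0.5   0.5]
0.0 eye [-45.8   0.5   0.4]
shift [ 150.2 -315.5   -7.2] rot [ 0.0014 -0.0018 -0.4153] t 4.02 tcp [0.4919 0.0335 0.2528] F [-0.1  1.1 -1.7]
```

step_arm:
  moves:
    - [[147.8,-312,-10],[0,0,-0.415],8]
    - [[147.8,-312,-10],[0,0,-0.415],8]
    - [[147.8,-312,-10],[0,0,-0.415],8]
    - [[147.8,-312,-10],[0,0,-0.415],8]
    - [[147.8,-312,-10],[0,0,-0.415],8]
    - [[147.8,-312,-10],[0,0,-0.415],8]
    - [[147.8,-312,-10],[0,0,-0.415],8]
    - [[147.8,-312,-10],[0,0,-0.415],8]

```text
clock: 4.68
tcp_pos: [0.4685, -0.2842, 0.2609]
orientation: [-0.001, -0.383, 0.924, 0.002]
wrist_force: [1.2, 0.1, -2.2]
finger_gap: 0.0167
grip_force: 59.0
```

step_arm:
  moves:
    - [[0,0,0],[0,0,0],8]
    - [[0,0,0],[0,0,0],8]
    - [[0,0,0],[0,0,0],8]
    - [[0,0,0],[0,0,0],8]
    - [[0,0,0],[0,0,0],8]
    - [[0,0,0],[0,0,0],8]

```text
clock: 5.18
tcp_pos: [0.4703, -0.2815, 0.2631]
orientation: [0.0, -0.384, 0.924, 0.0]
wrist_force: [0.3, -0.2, -0.3]
finger_gap: 0.0169
grip_force: 59.2
```

```bash
python3 -c "
from h import *
goal(.467,-.311,.1,225)"
```

```text
shift [ 23.2 -18.5 163.1] rot [0.0004 0.0002 0.0019] t 5.18 tcp [ 0.4703 -0.2815  0.2631] F [ 0.3 -0.2 -0.3]
```

step_arm:
  moves:
    - [[23.2,-18.5,0],[0,0,0.002],8]
    - [[23.2,-18.5,40],[0,0,0.002],8]
    - [[23.2,-18.5,80],[0,0,0.002],8]
    - [[23.2,-18.5,120],[0,0,0.002],8]
    - [[23.2,-18.5,145],[0,0,0.002],8]
    - [[23.2,-18.5,158],[0,0,0.002],8]
    - [[23.2,-18.5,158],[0,0,0.002],8]
    - [[23.2,-18.5,158],[0,0,0.002],8]

```text
clock: 5.85
tcp_pos: [0.4668, -0.3114, 0.1049]
orientation: [-0.0, -0.382, 0.924, 0.001]
wrist_force: [-0.7, -1.0, -1.4]
finger_gap: 0.0168
grip_force: 59.3
```

step_arm:
  moves:
    - [[0,0,0],[0,0,0],8]
    - [[0,0,0],[0,0,0],8]
    - [[0,0,0],[0,0,0],8]
    - [[0,0,0],[0,0,0],8]

```text
clock: 6.18
tcp_pos: [0.4675, -0.313, 0.1064]
orientation: [0.001, -0.382, 0.924, -0.001]
wrist_force: [0.0, -0.5, -1.4]
finger_gap: 0.0166
grip_force: 59.3
```

Run:
```python
from h import *
a=save('top','t2'); b=save('scene','s2'); goal(.467,-.311,.1,225)
c=cv2.resize(a[195:265,380:455],(400,373),interpolation=cv2.INTER_CUBIC); d=cv2.resize(b[260:335,330:405],(400,400),interpolation=cv2.INTER_CUBIC)
cv2.imwrite('pics/p2.png',np.hstack([np.vstack([c,np.zeros((27,400,3),np.uint8)]),d])[...,::-1])
```

```text
shift [-1.2  1.4  5.9] rot [-0.0013  0.0002 -0.0022] t 6.28 tcp [ 0.4671 -0.3128  0.1059] F [-0.2  0.4 -1.9]
```

View pics/p2.png

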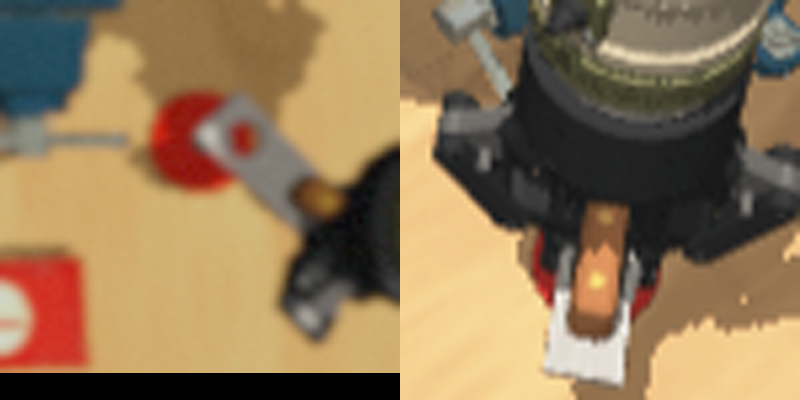

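In the top crop the eye is at (244,138), the foot at (198,141) and the plate end near (222,112). The post tip shows pale at about (207,137).

Run:
```python
from h import *
s=400/75
f=lambda u,v,z:print(px('top',380+(u+.5)/s-.5,195+(v+.5)/s-.5,z).round(4))
f(244,138,.096);f(244,138,.092);f(198,141,.006);f(207,137,.056);f(222,112,.096)
```

```text
[ 0.5058 -0.2747  0.096 ]
[ 0.5059 -0.2758  0.092 ]
[ 0.506  -0.2749  0.006 ]
[ 0.5071 -0.2669  0.056 ]
[ 0.5184 -0.2642  0.096 ]
```

step_arm:
  moves:
    - [[0,0,15],[0,0,0],8]
    - [[0,0,25],[0,0,0],8]
    - [[0,0,35],[0,0,0],8]
    - [[0,0,40],[0,0,0],8]
    - [[0,0,45],[0,0,0],8]
    - [[0,0,50],[0,0,0],8]
    - [[0,0,50],[0,0,0],8]

```text
clock: 6.87
tcp_pos: [0.4663, -0.3121, 0.0541]
orientation: [-0.0, -0.382, 0.924, 0.001]
wrist_force: [-1.2, -0.0, -1.2]
finger_gap: 0.0167
grip_force: 59.3
```

step_arm:
  moves:
    - [[0,0,5],[0,0,0],8]
    - [[0,0,10],[0,0,0],8]
    - [[0,0,15],[0,0,0],8]
    - [[0,0,20],[0,0,0],8]
    - [[0,0,25],[0,0,0],8]
    - [[0,0,29],[0,0,0],8]
    - [[0,0,29],[0,0,0],8]

```text
clock: 7.45
tcp_pos: [0.4662, -0.312, 0.025]
orientation: [-0.0, -0.382, 0.924, 0.001]
wrist_force: [-0.2, 0.2, -2.1]
finger_gap: 0.0166
grip_force: 59.3
```

The lowering was free of contact. Now release, then rise.

step_arm:
  moves:
    - [[0,0,0],[0,0,0],60]
    - [[0,0,0],[0,0,0],60]
    - [[0,0,0],[0,0,0],60]
    - [[0,0,0],[0,0,0],60]
    - [[0,0,0],[0,0,0],60]
    - [[0,0,0],[0,0,0],60]

```text
clock: 7.95
tcp_pos: [0.4669, -0.3126, 0.0264]
orientation: [0.0, -0.382, 0.924, -0.0]
wrist_force: [0.0, 0.1, -0.8]
finger_gap: 0.0601
grip_force: 0.0
```

step_arm:
  moves:
    - [[0,0,-20],[0,0,0],60]
    - [[0,0,-50],[0,0,0],60]
    - [[0,0,-90],[0,0,0],60]
    - [[0,0,-130],[0,0,0],60]
    - [[0,0,-170],[0,0,0],60]
    - [[0,0,-210],[0,0,0],60]
    - [[0,0,-240],[0,0,0],60]
    - [[0,0,-240],[0,0,0],60]

```text
clock: 8.62
tcp_pos: [0.469, -0.3144, 0.2738]
orientation: [0.003, -0.382, 0.924, -0.005]
wrist_force: [0.2, -0.2, -0.1]
finger_gap: 0.0598
grip_force: 0.0
```

Run:
```python
from h import *
goal(.45,.1,.30,290); R1=R.from_quat
a=save('top','t3'); b=save('scene','s3')
c=cv2.resize(a[195:265,380:455],(400,373),interpolation=cv2.INTER_CUBIC); d=cv2.resize(b[260:335,330:405],(400,400),interpolation=cv2.INTER_CUBIC)
cv2.imwrite('pics/p3.png',np.hstack([np.vstack([c,np.zeros((27,400,3),np.uint8)]),d])[...,::-1])
```

```text
shift [-279.   306.7  -29.7] rot [-0.0112 -0.0062 -1.1366] t 8.62 tcp [ 0.469  -0.3144  0.2738] F [ 0.2 -0.2 -0.1]
```

View pics/p3.png

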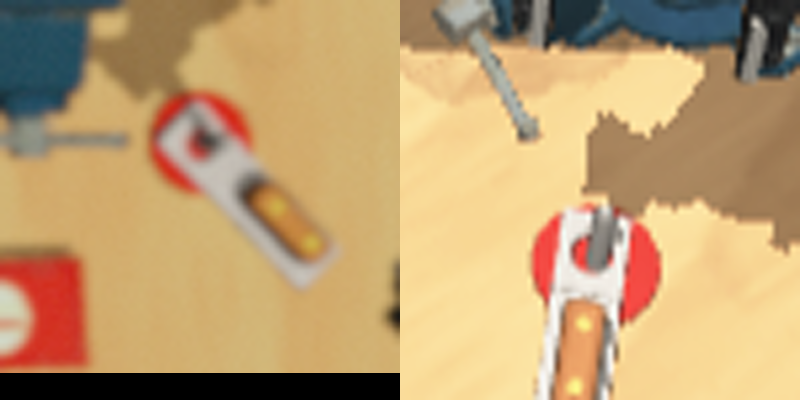

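The gauge hangs on the post, let go. Next I'll go to the strip.

```bash
python3 -c "
from h import *
goal(.436,.315,.26,269.5)"
```

```text
shift [-420.9  467.3    6.1] rot [-0.0037 -0.0012 -0.7789] t 8.72 tcp [ 0.4675 -0.3131  0.2677] F [ 0.3 -0.6  0.2]
```

step_arm:
  moves:
    - [[-421,467,-10],[0,0,-0.779],85]
    - [[-421,467,-10],[0,0,-0.779],85]
    - [[-421,467,-10],[0,0,-0.779],85]
    - [[-421,467,-10],[0,0,-0.779],85]
    - [[-421,467,-10],[0,0,-0.779],85]
    - [[-421,467,-10],[0,0,-0.779],85]
    - [[-421,467,-10],[0,0,-0.779],85]
    - [[-421,467,-10],[0,0,-0.779],85]

```text
clock: 9.38
tcp_pos: [0.4486, 0.0223, 0.2695]
orientation: [-0.001, -0.704, 0.71, 0.001]
wrist_force: [0.6, 0.1, 0.7]
finger_gap: 0.0848
grip_force: 0.0
```

```bash
python3 -c "
from h import *
goal(.436,.315,.26,269.5)"
```

```text
shift [-292.6   14.8    9.7] rot [0.0031 0.0005 0.0012] t 9.38 tcp [0.4486 0.0223 0.2695] F [0.6 0.1 0.7]
```

step_arm:
  moves:
    - [[-275,15,10],[0,0,0],85]
    - [[-275,15,10],[0,0,0],85]
    - [[-275,15,10],[0,0,0],85]
    - [[-275,15,10],[0,0,0],85]
    - [[-275,15,10],[0,0,0],85]
    - [[-275,15,10],[0,0,0],85]
    - [[-275,15,10],[0,0,0],85]
    - [[-275,15,10],[0,0,0],85]

```text
clock: 10.05
tcp_pos: [0.4359, 0.2995, 0.2585]
orientation: [-0.001, -0.706, 0.708, 0.001]
wrist_force: [-0.0, 0.4, -0.6]
finger_gap: 0.085
grip_force: 0.0
```

step_arm:
  moves:
    - [[0,0,0],[0,0,0],85]
    - [[0,0,0],[0,0,0],85]
    - [[0,0,0],[0,0,0],85]
    - [[0,0,0],[0,0,0],85]

```text
clock: 10.38
tcp_pos: [0.4377, 0.2942, 0.2612]
orientation: [-0.0, -0.703, 0.711, 0.0]
wrist_force: [-0.1, -0.4, 0.6]
finger_gap: 0.0851
grip_force: 0.0
```

Run:
```python
from h import *
import pickle
goal(.436,.315,.26,269.5)
P=imaging.camera_params('wrist'); pickle.dump(P,open('w4.pkl','wb'))
a=save('wrist','w4'); cv2.imwrite('pics/w4b.png',cv2.resize(a[50:350,160:480],(800,750)[:2],interpolation=cv2.INTER_CUBIC)[:600][...,::-1])
goal(.436,.315,.26,269.5)
```

```text
shift [-20.7   1.9   1.2] rot [ 0.0005 -0.0004 -0.0018] t 10.38 tcp [0.4377 0.2942 0.2612] F [-0.1 -0.4  0.6]
shift [-20.7   2.    1.4] rot [ 0.0001 -0.0001 -0.0019] t 10.43 tcp [0.4378 0.2943 0.2614] F [-0.3 -0.7  0. ]
```

View pics/w4b.png

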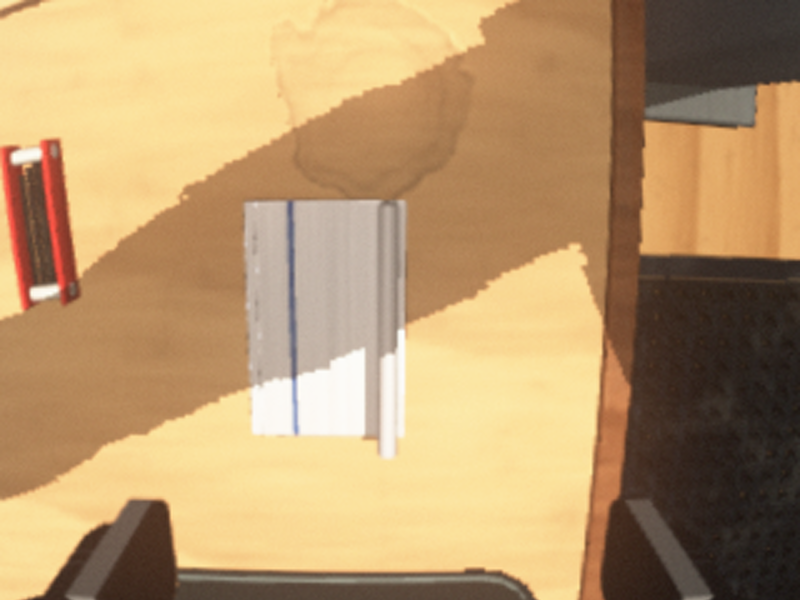

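The crop shows the upstand top from (388,203) to (388,457), the blue line from (290,202) to (296,434) and the far edge from (246,202) to (254,435).

Run:
```python
from h import *
import pickle
P=pickle.load(open('w4.pkl','rb'))
for k,(u,v,z) in dict(u1=(388,203,.034),u2=(388,457,.034),b1=(290,202,.004),b2=(296,434,.004),f1=(246,202,.0025),f2=(254,435,.0025),n1=(406,201,.004),n2=(405,435,.004)).items():
    print(k,px('wrist',160+(u+.5)/2.5-.5,50+(v+.5)/2.5-.5,z,P).round(4))
```

```text
u1 [0.4371 0.251  0.034 ]
u2 [0.4385 0.3816 0.034 ]
b1 [0.4879 0.252  0.004 ]
b2 [0.4899 0.3804 0.004 ]
f1 [0.5113 0.2513 0.0025]
f2 [0.5142 0.3816 0.0025]
n1 [0.4279 0.2525 0.004 ]
n2 [0.429  0.3814 0.004 ]
```

step_arm:
  moves:
    - [[-21.7,0.5,30],[0,0,0],60]
    - [[-21.7,0.5,70],[0,0,0],60]
    - [[-21.7,0.5,110],[0,0,0],60]
    - [[-21.7,0.5,150],[0,0,0],60]
    - [[-21.7,0.5,190],[0,0,0],60]
    - [[-21.7,0.5,225],[0,0,0],60]
    - [[-21.7,0.5,245],[0,0,0],60]
    - [[-21.7,0.5,250],[0,0,0],60]

```text
clock: 11.1
tcp_pos: [0.4347, 0.3147, 0.0076]
orientation: [-0.003, -0.703, 0.711, 0.001]
wrist_force: [-0.3, -0.0, 0.4]
finger_gap: 0.0599
grip_force: 0.0
```

step_arm:
  moves:
    - [[0,0,0],[0,0,0],60]
    - [[0,0,0],[0,0,0],60]
    - [[0,0,0],[0,0,0],60]

```text
clock: 11.35
tcp_pos: [0.4392, 0.3178, 0.0135]
orientation: [0.002, -0.704, 0.71, -0.001]
wrist_force: [0.1, 0.4, 0.2]
finger_gap: 0.06
grip_force: 0.0
```

step_arm:
  moves:
    - [[0,0,3],[0,0,0],35]
    - [[0,0,3],[0,0,0],20]
    - [[0,0,3],[0,0,0],2]
    - [[0,0,3],[0,0,0],2]
    - [[0,0,3],[0,0,0],2]
    - [[0,0,3],[0,0,0],2]
    - [[0,0,3],[0,0,0],2]
    - [[0,0,3],[0,0,0],2]
  grip_force: 100

```text
clock: 12.02
tcp_pos: [0.4378, 0.3175, 0.0093]
orientation: [0.001, -0.704, 0.71, -0.0]
wrist_force: [-1.4, -1.0, 5.3]
finger_gap: 0.0079
grip_force: 98.3
```

step_arm:
  moves:
    - [[0,0,0],[0,0,0],2]
    - [[0,0,0],[0,0,0],2]
    - [[0,0,0],[0,0,0],2]

```text
clock: 12.27
tcp_pos: [0.4378, 0.3175, 0.0093]
orientation: [0.001, -0.704, 0.71, -0.0]
wrist_force: [-0.2, -0.7, 4.8]
finger_gap: 0.0075
grip_force: 98.3
```

step_arm:
  moves:
    - [[0,0,-10],[0,0,0],2]
    - [[0,0,-30],[0,0,0],2]
    - [[0,0,-60],[0,0,0],2]
    - [[0,0,-90],[0,0,0],2]
    - [[0,0,-120],[0,0,0],2]
    - [[0,0,-120],[0,0,0],2]
    - [[0,0,-120],[0,0,0],2]
    - [[0,0,-120],[0,0,0],2]

```text
clock: 12.93
tcp_pos: [0.4367, 0.317, 0.128]
orientation: [-0.0, -0.704, 0.71, 0.0]
wrist_force: [-0.5, -0.2, -1.7]
finger_gap: 0.0078
grip_force: 98.1
```

```bash
python3 -c "
from h import *
goal(.4908,.0166,.12,281)"
```

```text
shift [299.9 -56.6   8.1] rot [ 7.000e-04 -2.000e-04 -2.005e-01] t 12.93 tcp [0.4367 0.317  0.128 ] F [-0.5 -0.2 -1.7]
```

step_arm:
  moves:
    - [[36,-7,0],[0,0,-0.05],2]
    - [[75,-14,0],[0,0,-0.1],2]
    - [[115,-21,0],[0,0,-0.15],2]
    - [[155,-28,0],[0,0,-0.2],2]
    - [[195,-36,0],[0,0,-0.2],2]
    - [[235,-44,0],[0,0,-0.2],2]
    - [[270,-51,0],[0,0,-0.2],2]
    - [[300,-56.5,0],[0,0,-0.2],2]

```text
clock: 13.6
tcp_pos: [0.4899, 0.0144, 0.1266]
orientation: [0.001, 0.771, -0.637, -0.001]
wrist_force: [1.1, 0.2, -1.7]
finger_gap: 0.0078
grip_force: 97.9
```

step_arm:
  moves:
    - [[0,0,0],[0,0,0],2]
    - [[0,0,0],[0,0,0],2]
    - [[0,0,0],[0,0,0],2]
    - [[0,0,0],[0,0,0],2]
    - [[0,0,0],[0,0,0],2]
    - [[0,0,0],[0,0,0],2]

```text
clock: 14.1
tcp_pos: [0.4908, 0.0179, 0.1282]
orientation: [0.0, 0.772, -0.636, -0.0]
wrist_force: [-0.1, -0.7, -1.3]
finger_gap: 0.0078
grip_force: 97.9
```

```bash
python3 -c "
from h import *
goal(.4908,.0166,.03,281)"
```

```text
shift [ 1.3  0.3 98.2] rot [0.0005 0.0003 0.0015] t 14.1 tcp [0.4908 0.0179 0.1282] F [-0.1 -0.7 -1.3]
```

step_arm:
  moves:
    - [[1.3,0,25],[0,0,0],2]
    - [[1.3,0,50],[0,0,0],2]
    - [[1.3,0,70],[0,0,0],2]
    - [[1.3,0,85],[0,0,0],2]
    - [[1.3,0,95],[0,0,0],2]
    - [[1.3,0,100],[0,0,0],2]
    - [[1.3,0,100],[0,0,0],2]
    - [[1.3,0,100],[0,0,0],2]

```text
clock: 14.77
tcp_pos: [0.4919, 0.0157, 0.0289]
orientation: [-0.0, 0.772, -0.636, 0.0]
wrist_force: [0.3, -0.1, -1.5]
finger_gap: 0.0078
grip_force: 98.1
```

Run:
```python
from h import *
a=imaging.read_camera('scene')
goal(.5399,.0261,.0253,281)
s=save('scene','s5'); P=imaging.camera_params('wrist'); w=save('wrist','w5')
import pickle; pickle.dump(P,open('w5.pkl','wb'))
A=cv2.resize(s[185:285,255:355],(400,400),interpolation=cv2.INTER_CUBIC); B=cv2.resize(w[150:350,220:420],(400,400),interpolation=cv2.INTER_CUBIC)
cv2.imwrite('pics/p5.png',np.hstack([A,B])[...,::-1])
```

```text
shift [ -1.3 -48.7   4.1] rot [-0.0015 -0.0004 -0.0002] t 14.82 tcp [0.4923 0.0156 0.0293] F [-0.2 -0.6 -2.1]
```

View pics/p5.png

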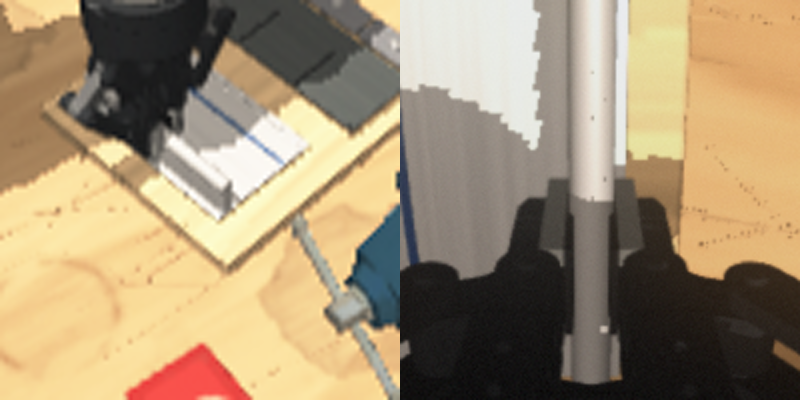

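The scene crop shows the strip's thin-edge right corner at (309,149), its near right corner at (225,218), the lip's right corner at about (353,131) and the board's near right corner at (230,268).

Run:
```python
from h import *
o=np.array([.5902,.0346]);c,s=np.cos(np.radians(11)),np.sin(np.radians(11));M=np.array([[c,s],[-s,c]])
for k,(u,v,z) in dict(sf=(309,149,.0215),sn=(225,218,.0235),lip=(353,131,.028),bn=(230,268,.015)).items():
    q=px('scene',255+(u+.5)/4-.5,185+(v+.5)/4-.5,z)[:2]; print(k,q.round(4),(M@(q-o)*1000).round(1))
t=np.array([.4915,.0157]);print(M@(t-o))
```

```text
sf [ 0.5782 -0.039 ] [-25.9 -69.9]
sn [ 0.5018 -0.0548] [-103.9  -70.9]
lip [ 0.6077 -0.0471] [  1.6 -83.6]
bn [ 0.4866 -0.0832] [-124.2  -95.9]
[-0.10049289  0.00028009]
```

Allowing for this camera's bias of about 4.5 mm in y, the strip is square and centred, and its edge is about 25 mm short of the lip. Next I'll lower it and slide in.

step_arm:
  moves:
    - [[0,0,1],[0,0,0],2]
    - [[-1,-4,2.5],[0,0,0],2]
    - [[-1,-9,2.5],[0,0,0],2]
    - [[-1,-14,2.5],[0,0,0],2]
    - [[-1,-19,2.5],[0,0,0],2]
    - [[-1,-24,2.5],[0,0,0],2]
    - [[-1,-28,2.5],[0,0,0],2]
    - [[-1,-28,2.5],[0,0,0],2]

```text
clock: 15.58
tcp_pos: [0.5201, 0.0218, 0.026]
orientation: [-0.0, 0.771, -0.636, 0.0]
wrist_force: [-0.0, 0.1, -1.4]
finger_gap: 0.0078
grip_force: 98.1
```

```bash
python3 -c "
from h import *
goal(.5399,.0261,.0253,281)"
```

```text
shift [ -0.4 -20.2   0.7] rot [-0.0012 -0.0002 -0.0004] t 15.58 tcp [0.5201 0.0218 0.026 ] F [-0.   0.1 -1.4]
```

step_arm:
  moves:
    - [[0,-4,0],[0,0,0],2]
    - [[0,-8,0],[0,0,0],2]
    - [[0,-12,0],[0,0,0],2]
    - [[0,-16,0],[0,0,0],2]
    - [[0,-20,0],[0,0,0],2]
    - [[0,-20,0],[0,0,0],2]
    - [[0,-20,0.5],[0,0,0],2]
    - [[0,-20,1],[0,0,0],2]

```text
clock: 16.25
tcp_pos: [0.5386, 0.0256, 0.0253]
orientation: [-0.0, 0.771, -0.636, 0.0]
wrist_force: [-1.0, -0.7, 6.8]
finger_gap: 0.008
grip_force: 99.0
```

step_arm:
  moves:
    - [[0,0,0.3],[0,0,0],2]
    - [[0,0,0.6],[0,0,0],2]
    - [[0,0,0.8],[0,0,0],2]
    - [[0,0,0.8],[0,0,0],2]
    - [[0,0,0.8],[0,0,0],2]
    - [[0,0,0.8],[0,0,0],2]

```text
clock: 16.75
tcp_pos: [0.5386, 0.0256, 0.0253]
orientation: [-0.0, 0.771, -0.636, 0.0]
wrist_force: [-2.3, 0.8, 7.9]
finger_gap: 0.0078
grip_force: 99.3
```

step_arm:
  moves:
    - [[0,0,0.4],[0,0,0],2]
    - [[0,0,0.6],[0,0,0],2]
    - [[0,0,0.6],[0,0,0],2]
    - [[0,0,0.6],[0,0,0],2]
    - [[0,0,0.6],[0,0,0],2]
    - [[0,0,0.6],[0,0,0],2]

```text
clock: 17.25
tcp_pos: [0.5386, 0.0256, 0.0252]
orientation: [-0.0, 0.771, -0.636, 0.001]
wrist_force: [-4.4, 0.3, 13.4]
finger_gap: 0.0076
grip_force: 99.9
```

Run:
```python
from h import *
F=[]
for i in range(5):
    im=imaging.read_camera('scene' if i<4 else 'top'); s=telemetry.get_state(); F.append(s['wrist_force'])
    if i==3: cv2.imwrite('pics/s6.png',im[...,::-1]); a=im
print(np.mean(F,0)); goal(.5399,.0261,.0253,281)
# changes of shingle area / gauge area vs s3/scene0
b=cv2.imread('pics/s3.png')[...,::-1].astype(int)
print('gauge region diff',np.abs(a[290:335,345:385].astype(int)-b[290:335,345:385]).mean())
# blue line pixels near the lip
m=(a[...,2].astype(int)-a[...,0]>50); m[:185]=0;m[245:]=0;m[:,:295]=0;m[:,345:]=0
v,u=np.nonzero(m);print(len(u),[(x,y) for x,y in zip(u,v)][:30])
for x,y in zip(u,v): 
    q=px('scene',x,y,.02)[:2]-np.array([.5902,.0346]);c,s_=np.cos(.192),np.sin(.192);print((np.array([c*q[0]+s_*q[1],-s_*q[0]+c*q[1]])*1000).round(1),end=' ')
```

```text
[-3.68648224  0.19890145 12.30771064]
shift [-0.2 -1.4 -0. ] rot [-0.0015 -0.0003 -0.0005] t 17.5 tcp [0.5386 0.0256 0.0253] F [-4.2  0.1 11.2]
gauge region diff 8.542962962962964
4 [(np.int64(329), np.int64(209)), (np.int64(330), np.int64(210)), (np.int64(335), np.int64(214)), (np.int64(336), np.int64(215))]
[  0.8 -33.6] [  0.2 -37.9] [ -0.2 -56.9] [ -0.8 -61.1]
```

```bash
python3 -c "
from h import *
print(env.hand_in())"
```

```text
the job is handed in; nothing more can be done
None
```

The job is handed in: the gauge hangs by its eye on the post, and the strip is under the lip with its blue line within about 1 mm of it, still gripped and pressed on the board with about 12 N; no verdict came back.

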